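# Set the air slide of the charcoal griddle

## Task

Set the griddle's air slide to the orange tab: push the slide's upright black fin along its rail, from one side, until its spring pin drops into the notch beside the orange tab, then take the hand away. Only push: do not pinch the fin or pull up the pin, and leave all the other things where they are.

Things in the scene. Friction and masses are not known exactly. Their poses are not given: they have to be found in the camera images.
- griddle: Table-top charcoal griddle, fixed. Origin on the table under the rail's middle; x points from the front ledge to the firebox, y along the rail (to the robot's left), z up. Dark ledge x -63 to 59 mm, y +-200, top at z 50; only the slide and the spice tin stand more than 16 mm above it. Grey firebox with black plate x 59 to 349, y +-200, top at z 100.
- rail_mid (a point): Middle of the aluminium rail on the ledge: griddle x 9, y 0, z 62 mm (rail top); the rail runs y +-125. In front of it at x -24 runs a notched strip, top z 60, with three 19 mm wide notches at y -45, 0 and 45. End blocks 16 mm high at y +-128.
- slider (a joint): Place of the air slide on the rail (m): 0 at griddle y -100 mm, growing to +y, stop at 0.185; notches at 0.055, 0.100, 0.145. Starts before the first notch (0 to 0.035), pin on top of the strip; stays where left. Sliding takes about 2 N; within about 6 mm of a notch centre the pin sinks and draws the slide in; pushing out of a notch takes 6 to 7 N.
- slider_mark (a point): Point of the slide on its upper face under the pin: griddle x -24, z 75 mm. The slide's steel foot is 28 mm long (along y), 66 mm wide (x), z 63 to 75; the pin is in a notch when this point is level (same griddle y) with the notch.
- fin_center (a point): Middle of the upright black fin that is to be pushed, at griddle x 12, z 97.5 mm, same griddle y as slider_mark. The fin stands on the foot: 12 mm thick (y), 40 mm wide (x -8 to 32), from z 75 to 120, with a green strip 36 x 9 mm and about 4 mm high on top. Its right (-y) face is the one to push to send the slide to +y, its left face to send it back.
- pin (a joint): Height of the slide's spring pin (m): 0 when its nose runs on top of the strip, about -0.005 when it has dropped into a notch, positive if pulled up. A spring holds it down with about 3.5 N.
- pin_top (a point): Top of the pin's red head (12 mm across, 8 mm high): griddle x -24, z 96 mm when the pin reads 0; same griddle y as the fin.
- tab_orange: Orange tab, 22 x 16 x 6 mm, fixed flat on the ledge in front of one of the three notches (griddle x -50; its y is that of the notch). Origin at the centre of its underside, axes as the griddle's. The three tabs change places from start to start.
- tab_white: White tab, same size, marks another notch: not wanted.
- tab_blue: Blue tab, same size, marks another notch: not wanted.
- oil_bottle: Loose amber bottle with white cap, 60 mm wide, 190 high, on the table to the left. Origin at the underside, as for all below.
- sauce_bottle: Loose red bottle, 60 mm wide, 180 high, on the table to the left.
- deli_cup: Loose clear cup, 80 mm wide, 60 high, between robot and griddle.
- spice_tin: Loose bare aluminium tin, 36 mm wide, 35 high, standing at the left end of the griddle's ledge beyond the rail.
- dome: Loose aluminium melting dome, 130 mm wide, 60 high, on the griddle plate.
- scraper: Loose scraper with wooden handle, 220 x 80 x 20 mm, on the griddle plate; origin where the handle meets the blade.
- small_pan: Loose steel pan with lid, 110 x 130 x 82 mm, on the table to the right.

How it is judged:
By the outcome, as a careful person would: the job done as asked, in the order asked, and still so for the second after the job is handed in, with the robot touching nothing.
It also fails if it takes over 40 s, if anything falls off the work surface, if the arm or the gripper's body presses on something with over 40 N, if the wrist force passes 120 N, or if a joint passes its speed limit or range.

## Robot

A 6-joint arm with a two-finger parallel gripper is mounted at the origin on the work surface. World frame = base frame: x ahead of the robot, y to its left, z up, the work surface at z = 0. Lengths are in m, angles in degrees, forces in N, time in s.
With the tool pointing down it reaches from about 0.275 to 0.75 m from the base axis. Payload 10.2 kg.
Tool frame: the origin (TCP) lies midway between the tips of the shut fingers; the grasp point (between the pads) lies bot.grip_depth behind it (bot.grip_depth is the distance from the TCP to the grasp point, in m); x points along the fingers, y is the direction in which the jaws open and shut, and the axes are right-handed (so a half turn about x gives the same grasp; the last joint's range is limited). The gripper opens to 88 mm and grips with 3 to 60 N. Pads are 18 mm wide; open, the fingers measure 123 mm over their backs; the gripper's body (75 mm by 187 mm) begins 45 mm behind the grasp point.
Start: joints at [-12.8, 17.928, 85.812, -0, 76.261, -12.8], TCP at [0.525, -0, 0.239] pointing down, gripper open.
Joint ranges: [-168.41, 168.41], [-55.51, 124.54], [10.69, 146.95], [-70.63, 250.63], [1, 178], [-165.06, 165.06]. Speed limits (degrees/s): [136.94, 136.94, 172.46, 180, 180, 180].

## Interface

Orientations are given as a 3x3 rotation matrix whose columns are the frame's x, y, z axes.
In Python, from plant import monitor, eyes, bot gives the robot as it stands. The module is installed in compiled form; this text tells all that it offers.
- The arm moves only by the tool servo_tool, never from a script. Its argument "rows" is one flat list of numbers, 7 for each row, row after row: the shift along the world's x, y, z in m, then the turn, a rotation vector about the world's x, y, z in degrees, then the finger opening in m, from 0 to 0.0881. In form: [tx, ty, tz, wx, wy, wz, jaw, tx, ty, tz, wx, wy, wz, jaw, ...]. A call has 1 to 8 rows; each row is the pose to reach, as a shift and turn from the pose measured when the call began; what a row does not reach only later rows make up. A row lasts 1/10 s, in which the tool goes at most 50 mm and 8.59 degrees, less where a joint would pass 70% of its speed; a pose out of reach is approached as far as the arm can. A call with a gripper value outside its range is refused whole. The fingers move at their own pace and stop on an object; "squeeze" is the grip in N (left out, the last holds). Time passes only in rows, so rows that repeat a pose let the fingers close. It gives the time, the measured TCP pose, the force and the opening at its end, in the units of the state.
- monitor.state(): the state, without advancing time (a new reading comes with each control period).
- eyes.get_image(name): name is "scene" or "side" or "wrist"; returns the picture (384x512x3 uint8, red, green, blue); there is no depth.
- eyes.calibration(name): a dict with "fx", "fy", "cx", "cy" (pixels), "R" (3x3) and "t" (3): a world point X has camera coordinates R X + t. Camera axes: x right, y down, z forward; pixel columns grow to the right and rows downward; lengths in m; the calibration is good to about 2 mm. A picture is of the moment at which its call begins: read the wrist's pose just before it. calibration takes no time and is no camera call; for the wrist camera it gives the pose at the moment of the call.
- bot.job_done(): hands the job in, once; it reports no verdict.
The state is a dict: "time": time; "qpos": joint angles; "joint_vel": joint speeds; "effort": joint torques, N m; "tcp_pos": TCP position; "ee_rot": TCP orientation; "force": force on the tool from outside, world axes, zero at the start; "moment": the same for the moment, N m; "gripper_width": opening from 0.0 (shut) to 1.0 (fully open).
Only numpy, scipy, OpenCV 4.12 (cv2) and the standard library are available. Lean on these libraries where they do the work, as an engineer would, in place of code of your own. Each camera call takes 0.05 s, during which the arm holds its last target. There are 200 camera calls.

## Working session

There is one attempt and no reset: what is moved stays moved. The work goes in short steps, Python scripts to look and compute and a tool call to move; the robot and the scene stay as the last step left them, time stands still between calls to the robot, and variables do not carry over. Pictures are saved under pics/ and viewed, about 8 in all and at most 12, crops included, and the job is handed in when it is done.

Besides the shell and the picture viewer there is one more tool, called after "Call:" as name(argument=value, ...), one argument or row to a line, values as JSON. servo_tool: Moves the arm, as the interface text tells. Its arguments: {"type":"object","properties":{"rows":{"type":"array"},"squeeze":{"type":"number"}},"required":["rows"]}

```bash
mkdir -p pics
cat > h.py <<'E'
import numpy as np, cv2
from plant import monitor, eyes, bot
def snap(n,f):
    im=eyes.get_image(n); cv2.imwrite(f'pics/{f}.png',im[:,:,::-1]); return im
def ray(c,u,v,z):
    R,t=np.array(c['R']),np.array(c['t']); o=-R.T@t
    d=R.T@np.array([(u-c['cx'])/c['fx'],(v-c['cy'])/c['fy'],1]); return o+d*(z-o[2])/d[2]
def proj(c,X):
    p=np.array(c['R'])@X+np.array(c['t']); return np.array([c['fx']*p[0]/p[2]+c['cx'],c['fy']*p[1]/p[2]+c['cy']])
E
python3 - <<'E'
from h import *
a=snap('scene','s1');b=snap('side','d1')
for n in('scene','side','wrist'):
    c=eyes.calibration(n);R=np.array(c['R']);print(n,-R.T@np.array(c['t']),R[2],c['fx'])
print(monitor.state())
E
```

```text
scene [ 1.22619875 -0.17144048  1.04173241] [-0.57880469  0.13376561 -0.80442022] 411.4633818933118
side [-0.00723524  0.80625765  1.26501494] [ 0.36202778 -0.53293024 -0.76480144] 448.1745050154656
wrist [0.5249215  0.0661909  0.38168412] [-0.00233421 -0.25766605 -0.96623121] 287.7550518578614
{'time': 0.1, 'qpos': array([-1.27978270e+01,  1.79544765e+01,  8.58457747e+01, -8.00929466e-04,
        7.62602050e+01, -1.27994254e+01]), 'joint_vel': array([ 0.08931535, -0.02826482, -0.08283337,  0.09531464,  0.03822159,
       -0.02509964]), 'effort': array([ 3.19868399e-03, -4.02814186e+01, -2.52645475e+01,  6.95334817e-02,
        3.42543027e-02, -5.51177254e-05]), 'tcp_pos': array([5.24804661e-01, 4.75401652e-05, 2.38259534e-01]), 'ee_rot': array([[-1.03195607e-03,  9.99999467e-01,  3.11115572e-05],
       [ 2.20488745e-04,  3.13391078e-05, -9.99999975e-01],
       [-9.99999443e-01, -1.03194919e-03, -2.20520968e-04]]), 'force': array([-0.67583332, -0.60894584, -0.09418791]), 'moment': array([ 0.05326476, -0.02444544,  0.0538253 ]), 'gripper_width': 1.0001640353299681}
```

View pics/s1.png

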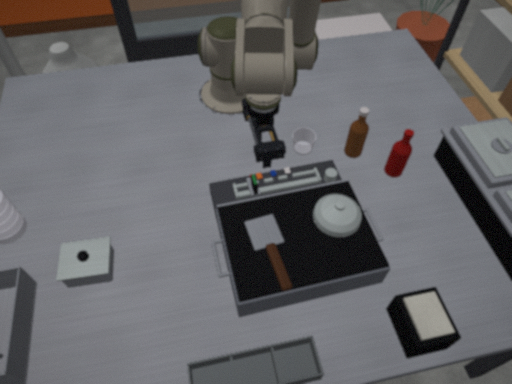

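View pics/d1.png

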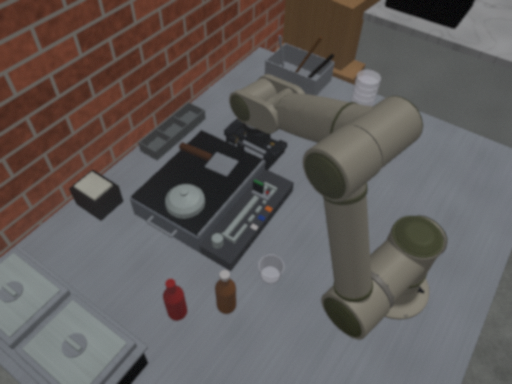

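The scene view shows the orange tab near (259,177), blue (273,173) and white (288,170). The slide is at about (245,184), just right (-y) of orange. The side view shows orange at (268,209) and green at (260,185). I'll enlarge both and measure.

Run:
```python
from h import *
a=cv2.imread('pics/s1.png');b=cv2.imread('pics/d1.png')
A=cv2.resize(a[150:215,200:350],None,fx=5,fy=5,interpolation=cv2.INTER_CUBIC)[:300,:750]
B=cv2.resize(b[165:265,190:310],None,fx=3,fy=3,interpolation=cv2.INTER_CUBIC)
C=np.zeros((600,750,3),np.uint8);C[:300]=A;C[300:,:360]=B
cv2.imwrite('pics/z1.png',C)
for n,im,box in(('scene',a,(150,215,200,350)),('side',b,(165,265,190,310))):
    c=eyes.calibration(n);h=cv2.cvtColor(im,cv2.COLOR_BGR2HSV)
    for col,lo,hi,z in(('orange',(5,140,120),(18,255,255),.056),('blue',(100,120,80),(130,255,255),.056),('green',(40,90,40),(85,255,255),.122),('red',(172,120,80),(180,255,255),.094),('white',(0,0,205),(180,40,255),.056)):
        m=cv2.inRange(h,lo,hi);k=np.zeros_like(m);k[box[0]:box[1],box[2]:box[3]]=m[box[0]:box[1],box[2]:box[3]]
        N,L,S,ce=cv2.connectedComponentsWithStats(k)
        for i in range(1,N):
            if S[i,4]>4: print(n,col,S[i,4],ce[i].round(1),ray(c,*ce[i],z).round(4))
```

```text
scene orange 28 [258.7 175.6] [0.4592 0.0077 0.056 ]
scene blue 30 [273.  173.1] [0.4587 0.053  0.056 ]
scene green 34 [253.8 179.8] [ 0.5224 -0.0212  0.122 ]
side orange 24 [268.2 208.2] [0.4537 0.0105 0.056 ]
side blue 29 [261.2 217.4] [0.4515 0.0561 0.056 ]
side green 33 [258.1 182.4] [ 0.5159 -0.017   0.122 ]
```

View pics/z1.png

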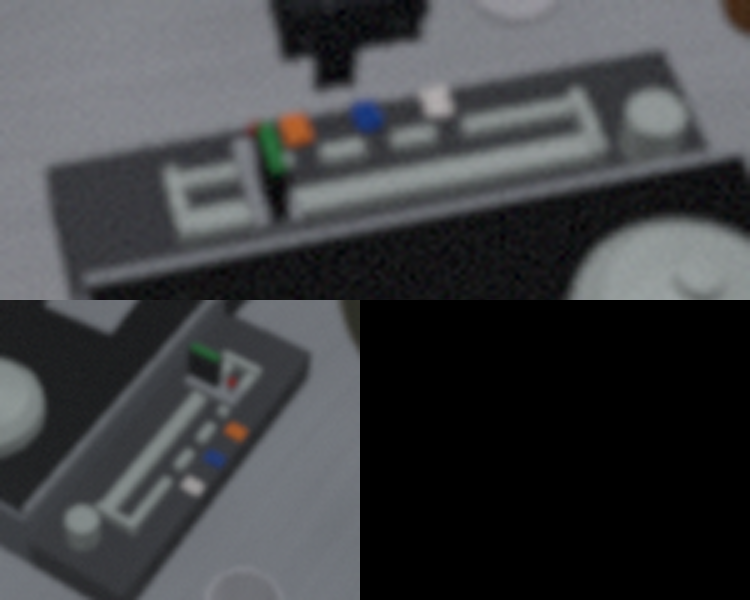

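Orange marks the first notch (griddle y -45). The slide sits about 29 mm short of it, on the -y side, so the push is to +y. I'll refine this with the wrist camera.

```bash
cat >> h.py <<'E'
def blobs(im,c):
    h=cv2.cvtColor(im,cv2.COLOR_RGB2HSV)
    for col,lo,hi,z in(('orange',(5,140,100),(18,255,255),.056),('blue',(100,120,60),(130,255,255),.056),('green',(40,90,40),(85,255,255),.124),('red',(172,120,80),(180,255,255),.096)):
        N,L,S,ce=cv2.connectedComponentsWithStats(cv2.inRange(h,lo,hi))
        for i in range(1,N):
            if S[i,4]>25: print(col,S[i],ce[i].round(1),ray(c,*ce[i],z).round(4))
E
python3 - <<'E'
from h import *
c=eyes.calibration('wrist');im=snap('wrist','w1');blobs(im,c)
print(bot.grip_depth, ray(eyes.calibration('scene'),337,214,.12),ray(eyes.calibration('side'),185,200,.12))
E
```

```text
orange [188 156  19  15 256] [197.3 163.4] [0.4573 0.0101 0.056 ]
orange [476 193  25  12  88] [489.8 197.6] [ 0.7999 -0.0304  0.056 ]
orange [501 192   9  13  28] [503.3 197.7] [ 0.8157 -0.0305  0.056 ]
orange [461 196  15  22  71] [466.3 209.7] [ 0.775  -0.0455  0.056 ]
orange [469 198  10   8  28] [472.9 202.1] [ 0.7811 -0.0359  0.056 ]
orange [479 201  33  15 121] [494.7 208.7] [ 0.8086 -0.0442  0.056 ]
blue [184 117  20  15 281] [193.7 123.8] [0.4556 0.0543 0.056 ]
green [231 199  39  12 394] [250.2 204.2] [ 0.5191 -0.0169  0.124 ]
0.0187 [0.68113331 0.17313343 0.12      ] [0.66722827 0.18167596 0.12      ]
```

View pics/w1.png

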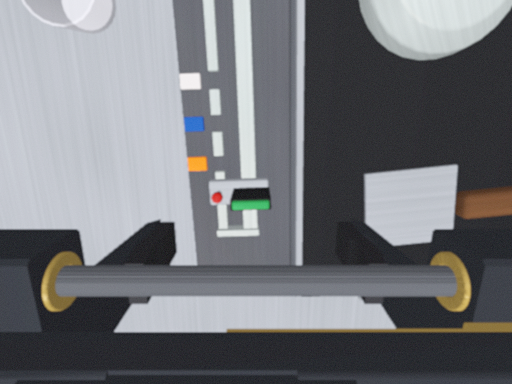

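The wrist view agrees with the other two: orange (197,163) maps to (0.457, 0.010), blue (193,124), fin strip (250,204) maps to y ≈ -0.018. Griddle yaw is about 2.2°. In world terms the fin needs to reach y ≈ 0.0125. I'll shut the jaws, go to the -y side, then descend.

Call:
servo_tool(
  rows=[0,-0.03,0,0,0,2,0,-0.004,-0.06,0,0,0,2,0,-0.004,-0.06,-0.03,0,0,2,0,-0.004,-0.06,-0.06,0,0,2,0,-0.004,-0.06,-0.09,0,0,2,0,-0.004,-0.06,-0.09,0,0,2,0,-0.004,-0.06,-0.09,0,0,2,0,-0.004,-0.06,-0.09,0,0,2,0],
  squeeze=5,
)

```text
time: 0.95
tcp_pos: [0.5216, -0.0602, 0.15]
ee_rot: [[0.002, 0.999, 0.035], [-0.001, 0.035, -0.999], [-1.0, 0.002, 0.001]]
force: [0.4, 0.6, 0.1]
gripper_width: 0.299
```

Call:
servo_tool(
  rows=[0,0,0,0,0,0,0,0,0,0,0,0,0,0,0,0,0,0,0,0,0,0,0,0,0,0,0,0,0,0,-0.02,0,0,0,0,0,0,-0.04,0,0,0,0,0,0,-0.062,0,0,0,0,0,0,-0.062,0,0,0,0],
)

```text
time: 1.75
tcp_pos: [0.5203, -0.0598, 0.0858]
ee_rot: [[-0.003, 0.999, 0.035], [0.001, 0.035, -0.999], [-1.0, -0.003, -0.001]]
force: [-0.2, -0.5, -0.0]
gripper_width: 0.004
```

Run:
```python
from h import *
s=monitor.state();print(s['tcp_pos'],s['force'],s['gripper_width'])
c=eyes.calibration('wrist');im=snap('wrist','w2');blobs(im[:,:400],c)
```

```text
[ 0.52026625 -0.05975321  0.08580596] [-0.19562745 -0.46860982 -0.02807206] 0.0040976757893183835
orange [133  90  40  28 230] [157.1 101.9] [0.4605 0.0104 0.056 ]
blue [ 124    2   43   34 1368] [145.6  18.4] [0.4565 0.0533 0.056 ]
green [ 210  168   95   24 2214] [257.3 179.5] [ 0.5194 -0.0178  0.124 ]
```

View pics/w2.png

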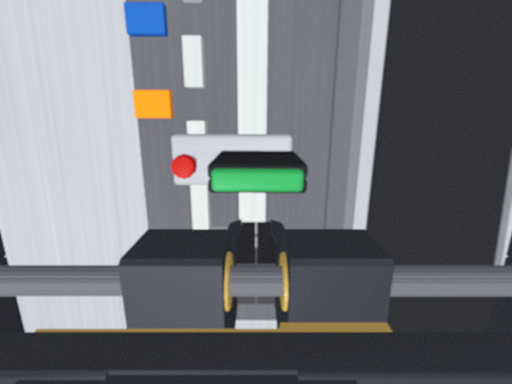

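The fin (strip at 258,180) lies straight ahead of the shut fingers. It needs about 29 mm, and contact should come near TCP y -0.033. I'll advance slowly.

Call:
servo_tool(
  rows=[0,0.012,0,0,0,0,0,0,0.02,0,0,0,0,0,0,0.024,0,0,0,0,0,0,0.027,0,0,0,0,0,0,0.03,0,0,0,0,0,0,0.033,0,0,0,0,0,0,0.036,0,0,0,0,0,0,0.036,0,0,0,0,0],
)

```text
time: 2.6
tcp_pos: [0.521, -0.0234, 0.0873]
ee_rot: [[-0.001, 0.999, 0.035], [0.001, 0.035, -0.999], [-1.0, -0.001, -0.001]]
force: [0.4, 0.7, 0.5]
gripper_width: 0.005
```

Run:
```python
from h import *
s=monitor.state();print(s['tcp_pos'],s['force'])
c=eyes.calibration('wrist');im=snap('wrist','w3');blobs(im[:,:400],c)
```

```text
[ 0.52098531 -0.02343923  0.08731008] [0.39732289 0.71664006 0.48270071]
orange [137 151  38  26 235] [158.9 160.8] [0.4601 0.0121 0.056 ]
blue [ 129   74   40   29 1094] [148.9  88. ] [0.4565 0.0542 0.056 ]
green [ 209  223   87   24 1440] [254.5 233.3] [ 0.5197 -0.004   0.124 ]
```

View pics/w3.png

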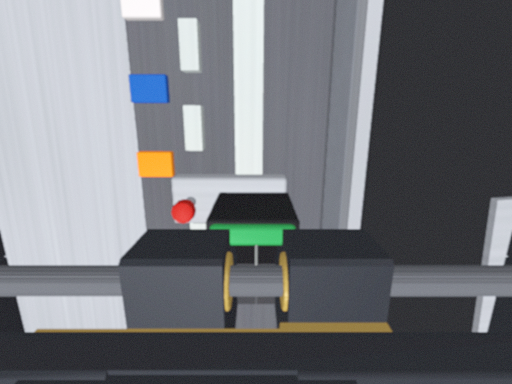

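```bash
cat >> h.py <<'E'
def gauge(f,c):
    im=cv2.imread(f'pics/{f}.png');h=cv2.cvtColor(im,cv2.COLOR_BGR2HSV)[:,:330];out={}
    for col,rs,z in(('orange',[((8,150,120),(25,255,255))],.056),('blue',[((100,120,60),(130,255,255))],.056),('red',[((0,170,80),(7,255,255)),((170,150,80),(180,255,255))],.096),('green',[((40,90,40),(85,255,255))],.124)):
        m=sum(cv2.inRange(h,*r) for r in rs);N,L,S,ce=cv2.connectedComponentsWithStats(m);i=1+np.argmax(S[1:,4])
        out[col]=ray(c,*ce[i],z);print(f,col,S[i],ce[i].round(1),out[col].round(4), 'top edge',ray(c,ce[i][0],S[i,1],z).round(4))
    y=(out['orange']-out['blue'])[:2]
    a=np.array([-0.036,0.999]); print('slide short of orange by mm',1e3*a@(out['orange']-out['red'])[:2])
E
python3 - <<'E'
from h import *
c=eyes.calibration('wrist');gauge('w3',c)
E
```

```text
w3 orange [138 151  36  26 896] [155.7 163.5] [0.458  0.0103 0.056 ] top edge [0.4584 0.018  0.056 ]
w3 blue [ 129   74   40   29 1094] [148.9  88. ] [0.4564 0.0542 0.056 ] top edge [0.4569 0.0617 0.056 ]
w3 red [172 200  23  22 365] [183.1 210.8] [ 0.4842 -0.0055  0.096 ] top edge [4.843e-01 1.000e-04 9.600e-02]
w3 green [ 209  223   87   24 1440] [254.5 233.3] [ 0.5196 -0.004   0.124 ] top edge [5.195e-01 4.000e-04 1.240e-01]
slide short of orange by mm 16.766108345706336
```

The slide is about 16.8 mm short. I'll push 13 mm slowly and let the pin draw in.

Call:
servo_tool(
  rows=[0,0.003,0,0,0,0,0,0,0.006,0,0,0,0,0,0,0.008,0,0,0,0,0,0,0.01,0,0,0,0,0,0,0.011,0,0,0,0,0,0,0.012,0,0,0,0,0,0,0.013,0,0,0,0,0,0,0.013,0,0,0,0,0],
)

```text
time: 3.45
tcp_pos: [0.5209, -0.0101, 0.0871]
ee_rot: [[-0.001, 0.999, 0.035], [0.001, 0.035, -0.999], [-1.0, -0.001, -0.001]]
force: [-0.7, 0.1, 0.3]
gripper_width: 0.006
```

Run:
```python
from h import *
s=monitor.state();print(s['tcp_pos'],s['force'])
c=eyes.calibration('wrist');im=snap('wrist','w4');gauge('w4',c)
```

```text
[ 0.52094549 -0.01014591  0.08712779] [-0.73935499  0.08117161  0.2674981 ]
w4 orange [139 172  35  25 771] [155.1 183.7] [0.457  0.0109 0.056 ] top edge [0.4574 0.0183 0.056 ]
w4 blue [ 131   98   39   28 1038] [150.2 111.5] [0.4565 0.0545 0.056 ] top edge [0.4569 0.062  0.056 ]
w4 red [172 200  22  21 358] [183.1 209.7] [0.4842 0.0084 0.096 ] top edge [0.4844 0.0134 0.096 ]
w4 green [ 208  223   87   24 1443] [254.1 233.5] [0.5195 0.0093 0.124 ] top edge [0.5194 0.0137 0.124 ]
slide short of orange by mm 3.432828207713524
```

View pics/w4.png

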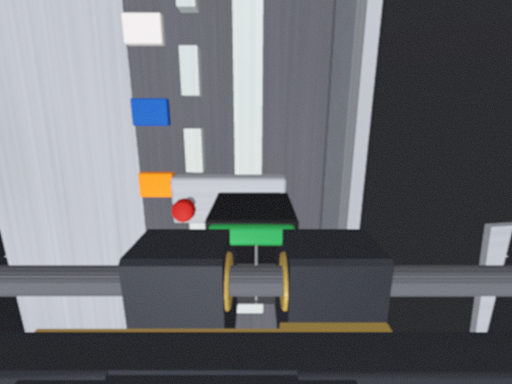

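No draw-in yet: the fin still touches the fingers and the slide is 2–3.5 mm short. I'll go on in 1 mm steps, checking the fin's position against the fingers.

Call:
servo_tool(
  rows=[0,0.0005,0,0,0,0,0,0,0.001,0,0,0,0,0,0,0.001,0,0,0,0,0],
)

```text
time: 3.8
tcp_pos: [0.521, -0.0091, 0.0872]
ee_rot: [[-0.001, 0.999, 0.035], [0.001, 0.035, -0.999], [-1.0, -0.001, -0.001]]
force: [0.5, -0.4, 0.6]
gripper_width: 0.005
```

Run:
```python
from h import *
s=monitor.state();print(s['tcp_pos'],s['force'])
c=eyes.calibration('wrist');im=snap('wrist','w5');gauge('w5',c)
```

```text
[ 0.52102267 -0.00912213  0.08717033] [ 0.47402739 -0.40255568  0.58659317]
w5 orange [139 174  34  25 762] [155.  185.7] [0.4569 0.0106 0.056 ] top edge [0.4573 0.0181 0.056 ]
w5 blue [ 131  100   39   28 1039] [150.3 113.4] [0.4565 0.0544 0.056 ] top edge [0.457 0.062 0.056]
w5 red [172 199  22  21 348] [183.2 209.5] [0.4844 0.0095 0.096 ] top edge [0.4845 0.015  0.096 ]
w5 green [ 208  223   87   24 1443] [254.  233.8] [0.5196 0.0102 0.124 ] top edge [0.5194 0.0148 0.124 ]
slide short of orange by mm 2.042524296305781
```

Call:
servo_tool(
  rows=[0,0.0005,0,0,0,0,0,0,0.001,0,0,0,0,0,0,0.001,0,0,0,0,0],
)

```text
time: 4.15
tcp_pos: [0.521, -0.0081, 0.0872]
ee_rot: [[-0.001, 0.999, 0.035], [0.002, 0.035, -0.999], [-1.0, -0.001, -0.002]]
force: [0.8, 0.2, -0.3]
gripper_width: 0.008
```

Run:
```python
from h import *
s=monitor.state();print(s['tcp_pos'],s['force'])
c=eyes.calibration('wrist');im=snap('wrist','w6');gauge('w6',c)
```

```text
[ 0.52103852 -0.00805076  0.08718092] [ 0.79028822  0.22318874 -0.30839667]
w6 orange [139 175  32  25 750] [154.8 187. ] [0.4567 0.0109 0.056 ] top edge [0.4572 0.0185 0.056 ]
w6 blue [ 131  102   39   28 1010] [150.4 115. ] [0.4566 0.0546 0.056 ] top edge [0.457  0.0619 0.056 ]
w6 red [173 196  22  21 331] [184.  205.9] [0.4848 0.0125 0.096 ] top edge [0.485  0.0176 0.096 ]
w6 green [ 207  221   89   23 1542] [253.4 230.7] [0.5192 0.0125 0.124 ] top edge [0.5191 0.0167 0.124 ]
slide short of orange by mm -0.6158861461280566
```

The slide jumped ahead of the fingers by about 1–2 mm and the pin head got smaller, which fits the pin dropping in. I'll back off in -y, rise, and check.

Call:
servo_tool(
  rows=[0,-0.015,0,0,0,0,0,0,-0.035,0,0,0,0,0,0,-0.05,0.01,0,0,0,0,0,-0.05,0.05,0,0,0,0,0,-0.05,0.09,0,0,0,0,0,-0.05,0.09,0,0,0,0,0,-0.05,0.09,0,0,0,0],
)

```text
time: 4.9
tcp_pos: [0.5211, -0.0588, 0.178]
ee_rot: [[0.001, 0.999, 0.035], [0.001, 0.035, -0.999], [-1.0, 0.001, -0.001]]
force: [-1.0, 0.2, -0.2]
gripper_width: 0.002
```

Run:
```python
from h import *
s=monitor.state();print(s['tcp_pos'],s['force'])
c=eyes.calibration('wrist');im=snap('wrist','w7');gauge('w7',c)
b=cv2.imread('pics/w7.png')
a=snap('side','d2')[165:265,190:310,::-1]
C=np.zeros((600,768,3),np.uint8);C[:384,:512]=b
C[384:584,:240]=cv2.resize(a,None,fx=2,fy=2,interpolation=cv2.INTER_CUBIC);cv2.imwrite('pics/z7.png',C)
# pin height: intersect red ray with griddle-x plane not needed; two-view heights:
u=eyes.calibration('wrist');R=np.array(u['R']);print('cam',-R.T@np.array(u['t']))
```

```text
[ 0.5211359  -0.0588041   0.17798212] [-1.02673662  0.21591781 -0.23529792]
w7 orange [175  99  24  18 412] [186.4 107.5] [0.4569 0.0097 0.056 ] top edge [0.4571 0.0169 0.056 ]
w7 blue [171  44  26  21 527] [183.7  53.9] [0.4558 0.0534 0.056 ] top edge [0.456  0.0611 0.056 ]
w7 red [204 102  12  12 118] [209.6 107.3] [0.4837 0.01   0.096 ] top edge [0.4837 0.0139 0.096 ]
w7 green [228  99  55  16 796] [255.3 106.6] [0.5182 0.0112 0.124 ] top edge [0.518 0.016 0.124]
slide short of orange by mm 0.5750740321929174
cam [0.51853553 0.00754084 0.3198982 ]
```

View pics/z7.png

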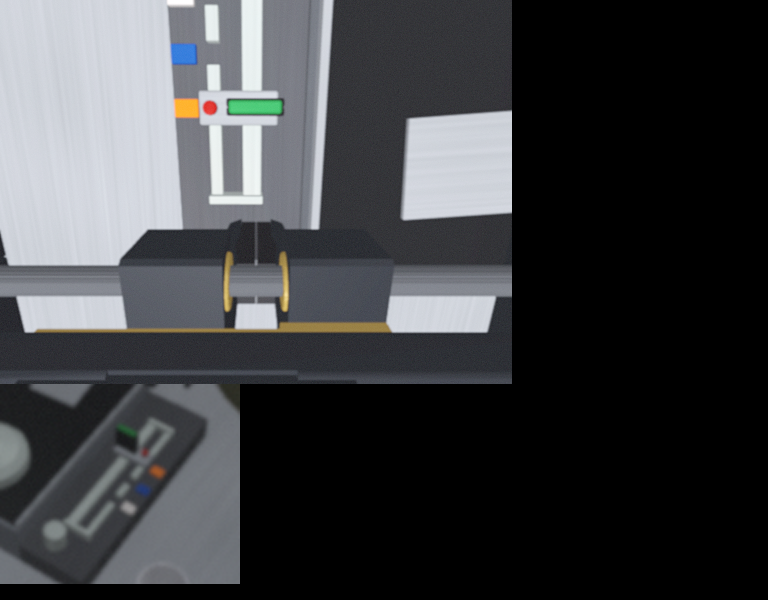

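```bash
python3 -c "
from plant import bot,monitor
print(bot.job_done(),monitor.state()['time'])"
```

```text
the job is handed in; nothing more can be done
the job is handed in; nothing more can be done
```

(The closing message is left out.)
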